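# Click the retaining sleeve onto the water filter stand

## Task

Take the white sleeve off its grey holder and slide it, chamfered end down as it stands, over the upright steel rod of the filter stand, past the two spring balls until it clicks and sits captive between the balls and the blue ring; feel your way, pressing gently, because the parts must not be forced. Then tug it gently upwards to feel that the balls hold it back, without pulling it out again, and let go of it so that it stays captive on the rod. Leave the wrench, the cartridge and the jar where they are.

Things in the scene. Friction and masses are not known exactly. Their poses are not given: they have to be found in the camera images.
- sleeve_center (a point): Centre of the loose white sleeve with two thin blue bands (on its axis, half-way up; z up along the bore). An upright plastic tube 36 mm high, 30 mm outside, about 80 g, bore 16.4 mm right through; the bore's lower end has a 45 degree chamfer 4 mm high, opening to 24.4 mm; the upper end is square. Starts standing on the holder, centre 34 mm above the table. Grip it at its centre, any yaw.
- holder: Fixed parts holder: flat black rubber mat 90 x 90 x 4 mm with a grey round stub in the middle, 29 mm in diameter, top 16 mm above the table, on which the sleeve stands. Origin: centre of the mat's underside, on the table.
- stand: Fixed filter stand, upright: grey base plate 100 x 100 x 12 mm; in its centre a polished rod 14 mm in diameter whose tapered nose (8 mm long, 7 mm at the tip) ends 95 mm above the table. On the rod: a blue seat ring and, above it, two spring balls. Origin: centre of the base plate's underside, on the table; z up along the rod.
- seat: Seat ring with a springy blue face on the rod (28 mm outside), on which the sleeve's bottom comes to rest; it gives 1 mm per 10 N; do not press it with over 15 N. Its height differs each time and is not measured: its top is 30 to 44 mm above the table and must be found by feel or seen. The given origin is NOT the ring but the stand's origin, on the table under the rod.
- balls: Two brass spring balls, 8 mm, on opposite sides of the rod, 3.5 mm proud; centres always 42.5 mm above the ring's top. The sleeve needs 8 to 12 N to push them in, drags 1 to 2 N over them, and they spring out (click) above its top with 3 mm of play left above the ring. They hold a pull of 2 to 5 N; over 8 N drags it out. Origin: NOT the balls but the stand's origin.
- wrench: Loose white plastic filter wrench lying flat, not to be moved: ring 100 mm outside diameter, 12 mm thick, with a flat handle to 157 mm from the ring's centre along its own -x. Origin: centre of the ring, underside.
- cartridge: Loose white filter cartridge with blue cap, standing upright, not to be moved: 56 mm in diameter, 97 mm high. Origin: centre of its underside.
- grease: Loose small jar with yellow lid, standing upright, not to be moved: 50 mm in diameter, 50 mm high. Origin: centre of its underside.
There are look-alikes about, which are no part of the job. Leave any yellow look-alike of the part that bears sleeve_center alone.

How it is judged:
On the way, in this order (a step that is already met when the one before it is completed fails the run):
1. the sleeve is on the rod and has clicked down past the balls: its centre is less than 68 mm above the stand's underside and the balls no longer touch it (horizontal distance between sleeve_center and stand below 0.004 m and z of sleeve_center in the frame of stand below 0.068 m and contact force between sleeve and balls below 0.1 N), for 0.2 s.
2. the captive sleeve is tugged upwards: it bears on the balls with more than 1 N (horizontal distance between sleeve_center and stand below 0.004 m and z of sleeve_center in the frame of stand below 0.068 m and contact force between sleeve and balls above 1 N), for 0.1 s.
At the end, for the whole second after the job is handed in: The sleeve stands at rest on the blue ring, upright within 0.15 rad, chamfered end down, around the rod (centre within 4 mm of its axis and less than 68 mm above the stand's underside), its top below the sprung-out balls which do not touch it, and is released (all of step 1 and angle between sleeve_center's own z axis and vertical below 0.15 rad and contact force between sleeve and seat above 0.2 N and linear speed of sleeve below 0.02 m/s).
It fails at once if the ring is pressed hard: the sleeve presses on the seat ring with more than 15 N (contact force between sleeve and seat above 15 N).
It fails at once if the sleeve is forced: all its contacts with the stand, its ring and its balls together pass 25 N (contact force between sleeve and stand above 25 N).
It fails at once if the wrench is moved by more than 20 mm (distance of wrench from where it was at the start of the episode above 0.02 m).
It fails at once if the cartridge is moved by more than 20 mm (distance of cartridge from where it was at the start of the episode above 0.02 m).
It fails at once if the jar is moved by more than 20 mm (distance of grease from where it was at the start of the episode above 0.02 m).
It also fails if it takes over 72 s, if anything falls off the work surface, if the arm or the gripper's body presses on something with over 40 N, if the wrist force passes 120 N, or if a joint passes its speed limit or range.

## Robot

A 7-joint arm with a two-finger parallel gripper is mounted at the origin on the work surface. World frame = base frame: x ahead of the robot, y to its left, z up, the work surface at z = 0. Lengths are in m, angles in rad, forces in N, time in s.
With the tool pointing down it reaches from about 0.425 to 0.875 m from the base axis. Payload 8.4 kg.
Tool frame: the origin (TCP) lies at the very end of the fingers, on their centre line; the grasp point (between the pads) lies 19 mm behind it; z points along the fingers, y is the direction in which the jaws open and shut (so a half turn about z gives the same grasp; the last joint's range is limited). The gripper opens to 87 mm and grips with 3 to 60 N. Pads are 19 mm wide; open, the fingers measure 117 mm over their backs; the gripper's body (75 mm by 190 mm) begins 51 mm behind the grasp point.
Start: joints at [1.032, 0.333, 0.04, 1.465, -0.013, 1.343, -0.059], TCP at [0.277, -0.588, 0.223] pointing down, gripper open.
Joint ranges: [-2.58, 2.58], [-0.38, 2.09], [-1.3, 1.39], [0.25, 2.4], [-1.5, 4.64], [0.08, 2.09], [-2.65, 2.65]. Speed limits (rad/s): [2.22, 2.22, 2.79, 2.79, 3.14, 3.14, 3.14].

## Interface

Orientations are given as a rotation vector (axis times angle).
In Python, from workcell import get_state, grab_frame, camera_params, hand_in, search_frame gives the robot as it stands.
- The arm moves only by the tool play_rows, never from a script. Its argument "moves" is a list of rows, each an object of numbers: "rx", "ry", "rz": the turn, a rotation vector about the tool's x, y, z in rad; "dx", "dy", "dz": the shift along the tool's x, y, z in mm; "gripper": the gripper's target within -1 to 1 (fully open at 1, half-way at 0, shut at -1). A call has 1 to 12 rows; each row shifts and turns the commanded pose from where the row before left it, along the tool's axes as they then stand; what a row does not reach is not made up. A row lasts 1/12 s, in which the tool goes at most 41.7 mm and 7.16 degrees, less where a joint would pass 70% of its speed; a pose out of reach is approached as far as the arm can. A call with a gripper value outside its range is refused whole. The fingers move at their own pace and stop on an object; "force" is the grip in N (left out, the last holds). Time passes only in rows, so rows that do not move let the fingers close. It gives the time, the measured TCP pose, the force and the opening at its end, in the units of the state.
- get_state(): the state, without advancing time (a new reading comes with each control period).
- grab_frame(name): name is "side" or "top"; returns (picture, depth): 400x640x3 uint8, red, green, blue; 400x640 float32, m along the optical axis (not along the pixel's ray), 0 where there is no reading.
- camera_params(name): a dict with "fx", "fy", "cx", "cy" (pixels), "rvec" (rotation vector, rad) and "tvec" (3), from world to camera coordinates, as OpenCV has them. Camera axes: x right, y down, z forward; pixel columns grow to the right and rows downward; lengths in m; the calibration is good to about 2 mm. A picture is of the moment at which its call begins. camera_params takes no time and is no camera call.
- hand_in(): hands the job in, once; it reports no verdict.
Trained networks look in the newest picture that a camera, given by its name, has taken for a name from the list of things; names that differ only in an ending like _2 or _b are one class to them, and where a whole thing is asked for, a point or a joint stands for the part that bears it (a point fixed in the world has none). Each returns a list of dicts, best first, with "conf" (0 to 1); they miss things now and then, are a little off and sometimes report something else, mostly with a low value. They report only what shows in the picture. A call takes as long as a camera call. They do not tell look-alikes from the thing itself.
- search_frame(camera, query): "location" ([column, row] in pixels, amid what is visible of it).
The state is a dict: "time_s": time; "joint_pos": joint angles; "dq": joint speeds; "joint_torque": joint torques, N m; "tcp_pos": TCP position; "tcp_rot": TCP orientation; "wrist_force": force on the tool from outside, world axes, zero at the start; "torque": the same for the moment, N m; "grip_width": opening from 0.0 (shut) to 1.0 (fully open).
Only numpy, scipy, OpenCV 4.12 (cv2) and the standard library are available. Lean on these libraries where they do the work, as an engineer would, in place of code of your own. Each camera call takes 0.05 s, during which the arm holds its last target. There are 200 camera calls.

## Working session

There is one attempt and no reset: what is moved stays moved. The work goes in short steps, Python scripts to look and compute and a tool call to move; the robot and the scene stay as the last step left them, time stands still between calls to the robot, and variables do not carry over. Pictures are saved under pics/ and viewed, about 8 in all and at most 12, crops included, and the job is handed in when it is done.

Besides the shell and the picture viewer there is one more tool, called after ">>>" as a command line: name --argument value ..., lists and objects as JSON in quotes. play_rows: Moves the arm, as the interface text tells. Its arguments: {"type":"object","properties":{"moves":{"type":"array","items":{"type":"object","properties":{"rx":{"type":"number"},"ry":{"type":"number"},"rz":{"type":"number"},"dx":{"type":"number"},"dy":{"type":"number"},"dz":{"type":"number"},"gripper":{"type":"number"}}}},"force":{"type":"number"}},"required":["moves"]}

```bash
mkdir -p pics
cat > h.py <<'E'
import numpy as np, cv2
from workcell import *
def cam(n):
    p=camera_params(n); R=cv2.Rodrigues(np.array(p["rvec"],float))[0]; return p,R,np.array(p["tvec"],float)
def world(n,u,v,d):
    p,R,t=cam(n); c=np.stack([(u-p["cx"])/p["fx"]*d,(v-p["cy"])/p["fy"]*d,d],-1); return (c-t)@R
def cloud(n,depth):
    v,u=np.mgrid[:400,:640]; return world(n,u,v,depth)
def proj(n,P):
    p,R,t=cam(n); c=R@np.array(P)+t; return c[0]/c[2]*p["fx"]+p["cx"],c[1]/c[2]*p["fy"]+p["cy"]
E
python3 - <<'E'
from h import *
for n in("side","top"):
    im,d=grab_frame(n); np.savez(f"pics/{n}0.npz",im=im,d=d); cv2.imwrite(f"pics/{n}0.png",im[...,::-1])
    C=cloud(n,d)
    for q in("sleeve_center","holder","stand","seat","balls","wrench","cartridge","grease"):
        for r in search_frame(n,q)[:3]:
            u,v=map(int,r["location"]); print(n,q,round(r["conf"],2),u,v,C[v,u].round(3))
s=get_state();print(s)
E
```

```text
side sleeve_center 0.84 286 188 [0.554 0.097 0.031]
side sleeve_center 0.48 270 150 [0.54  0.214 0.048]
side holder 0.81 273 164 [0.543 0.212 0.007]
side stand 0.68 262 328 [ 0.458 -0.201  0.022]
side seat 0.76 263 321 [ 0.462 -0.196  0.034]
side seat 0.17 318 214 [ 0.593 -0.033  0.076]
side balls 0.34 264 328 [ 0.461 -0.201  0.021]
side wrench 0.73 411 192 [0.819 0.033 0.014]
side wrench 0.45 262 327 [ 0.459 -0.201  0.026]
side cartridge 0.95 317 211 [ 0.591 -0.033  0.085]
side cartridge 0.38 264 322 [ 0.463 -0.197  0.033]
side grease 0.88 228 233 [ 0.424 -0.008  0.043]
top sleeve_center 0.53 200 244 [0.546 0.236 0.035]
top sleeve_center 0.51 269 236 [0.564 0.116 0.036]
top holder 0.71 216 244 [0.547 0.213 0.012]
top stand 0.73 438 297 [ 0.465 -0.183  0.033]
top seat 0.58 439 296 [ 0.467 -0.184  0.035]
top wrench 0.71 327 103 [0.816 0.019 0.009]
top cartridge 0.84 341 219 [ 0.592 -0.007  0.099]
top grease 0.71 326 317 [0.429 0.012 0.049]
{'time_s': 0.9, 'joint_pos': array([ 1.03182059,  0.33321066,  0.03985812,  1.46541179, -0.01339674,
        1.34328062, -0.05845703]), 'dq': array([-1.00804843e-03,  5.64949477e-04, -7.01141210e-06,  1.05910241e-03,
        1.81154256e-04,  1.36612944e-03,  3.78574411e-04]), 'joint_torque': array([-6.55250915e-04, -6.56101584e+01,  1.33224439e+00, -4.04057407e+01,
       -6.01808634e-02,  3.52386804e-02, -1.35092253e-05]), 'tcp_pos': array([ 0.27672815, -0.58812028,  0.22253264]), 'tcp_rot': array([-3.06588393e+00, -6.85314766e-01, -7.17644158e-06]), 'wrist_force': array([-0.27736551,  0.85211533, -0.31148994]), 'torque': array([-0.00057914, -0.00925253, -0.02161071]), 'grip_width': 1.0019294652984467}
```

```bash
python3 -c "
import cv2,numpy as np
a=cv2.imread('pics/side0.png');b=cv2.imread('pics/top0.png')
A=cv2.resize(a[120:390,200:460],None,fx=1.5,fy=1.5);B=cv2.resize(b[80:350,170:470],None,fx=1.3,fy=1.5)
cv2.imwrite('pics/c0.png',np.hstack([A,B]))"
```

```text
(no output)
```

View pics/c0.png

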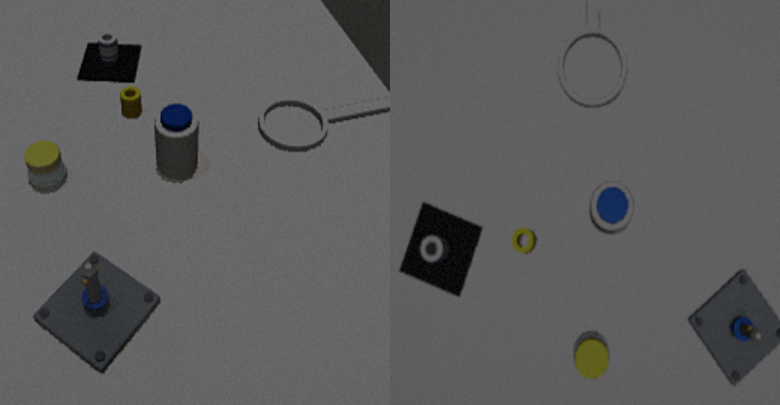

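The picture shows the white sleeve on the black mat at side (270,150) and top (200,244). The yellow look-alike is beside it at side (286,188). The stand is at side (262,320) and top (438,297).

Run:
```python
from h import *
from scipy.optimize import least_squares
def circ(P,r=None):
    f=lambda q:np.hypot(P[:,0]-q[0],P[:,1]-q[1])-(r if r else q[2])
    s=least_squares(f,[*P[:,:2].mean(0),r or .015],loss='soft_l1',f_scale=.001);return s.x.round(4)
for n in("side","top"):
    z=np.load(f"pics/{n}0.npz");C=cloud(n,z["d"]);im=z["im"].astype(int);ok=z["d"]>0
    near=lambda x,y,r:ok&(np.hypot(C[...,0]-x,C[...,1]-y)<r)
    print(n,"table z",np.median(C[200:380,20:150,2]) if n=="side" else np.median(C[330:390,100:250,2]))
    m=near(.545,.222,.035)&(C[...,2]>.024)&(C[...,2]<.06);P=C[m];print(" sleeve",m.sum(),P.min(0).round(3),P.max(0).round(3),"mean",P.mean(0).round(4),"fit",circ(P[P[:,2]<.05],.015) if n=="side" else "")
    t=m&(C[...,2]>.047);print(" top",t.sum(),C[t].mean(0).round(4), np.c_[C[t][:,:2].min(0),C[t][:,:2].max(0)].round(4).tolist())
    mat=near(.545,.215,.08)&(im.sum(-1)<60)&(C[...,2]<.02);r=cv2.minAreaRect((C[mat][:,:2]*1000).astype(np.float32));print(" mat",mat.sum(),r,np.median(C[mat][:,2]))
    s=near(.46,-.19,.06)&(C[...,2]>.048);P=C[s];print(" rod",len(P));print(P[np.argsort(P[:,2])].round(4)[::max(1,len(P)//20)])
    b=near(.46,-.19,.1)&(C[...,2]>.007)&(C[...,2]<.02);r=cv2.minAreaRect((C[b][:,:2]*1000).astype(np.float32));print(" base",b.sum(),r)
    bl=near(.46,-.19,.06)&(im[...,2]>im[...,0]*1.8)&(im[...,2]>50);P=C[bl];print(" blue",len(P),np.percentile(P[:,2],[5,25,50,75,95]).round(4),P.mean(0).round(4),np.c_[P.min(0),P.max(0)].round(4).tolist())
    print(" campos",world(n,0.,0.,np.array(0.)).round(3))
```

```text
side table z 0.0011710580019771955
 sleeve 200 [0.53  0.212 0.024] [0.56  0.242 0.056] mean [0.5449 0.2225 0.0437] fit [0.5456 0.2289 0.015 ]
 top 98 [0.5449 0.2258 0.0518] [[0.5304, 0.5595], [0.2122, 0.242]]
 mat 751 ((545.4382934570312, 226.7532196044922), (90.6754379272461, 89.84514617919922), 71.50143432617188) 0.0050354641040006925
 rod 197
[[ 0.4653 -0.1957  0.0485]
 [ 0.4627 -0.195   0.0516]
 [ 0.4585 -0.1935  0.0541]
 [ 0.4648 -0.1953  0.0575]
 [ 0.4634 -0.1962  0.0596]
 [ 0.464  -0.1948  0.0631]
 [ 0.4572 -0.1915  0.0665]
 [ 0.4588 -0.1933  0.0691]
 [ 0.4651 -0.1959  0.0737]
 [ 0.461  -0.1947  0.0766]
 [ 0.4691 -0.1926  0.0782]
 [ 0.4568 -0.1953  0.0796]
 [ 0.4585 -0.1946  0.0804]
 [ 0.468  -0.1936  0.0834]
 [ 0.4683 -0.1933  0.0857]
 [ 0.458  -0.1939  0.0883]
 [ 0.4641 -0.1942  0.0891]
 [ 0.4627 -0.1944  0.09  ]
 [ 0.468  -0.1901  0.092 ]
 [ 0.4663 -0.1922  0.0933]
 [ 0.4613 -0.1867  0.0949]
 [ 0.4621 -0.1925  0.0956]]
 base 3130 ((463.2877502441406, -189.19467163085938), (99.84494018554688, 100.2052001953125), 39.25648498535156)
 blue 110 [0.032  0.0332 0.034  0.0344 0.035
[... 581 characters left out ...]
612 -0.182   0.0708]
 [ 0.4602 -0.1823  0.0755]
 [ 0.4653 -0.1831  0.0781]
 [ 0.4623 -0.1826  0.0798]
 [ 0.4609 -0.182   0.0816]
 [ 0.4566 -0.1842  0.0851]
 [ 0.4682 -0.1882  0.0881]
 [ 0.4669 -0.1928  0.0889]
 [ 0.4654 -0.1941  0.0899]
 [ 0.467  -0.1889  0.0908]
 [ 0.4638 -0.1838  0.0918]
 [ 0.464  -0.1849  0.0932]
 [ 0.4658 -0.1878  0.0943]
 [ 0.458  -0.1876  0.0948]
 [ 0.4645 -0.1888  0.0962]
 [ 0.4598 -0.1853  0.097 ]]
 base 2849 ((461.48394775390625, -189.13502502441406), (100.46194458007812, 100.47760009765625), 39.50004959106445)
 blue 123 [0.0307 0.0331 0.034  0.0348 0.0362] [ 0.4626 -0.1858  0.034 ] [[0.4482, 0.4752], [-0.2019, -0.1758], [0.0124, 0.0669]]
 campos [0.543 0.032 0.781]
```

>>> play_rows --moves '[{"rz":-0.113},{"rz":-0.113},{"rz":-0.113},{"rz":-0.113},{"rz":-0.113},{"rz":-0.113},{"rz":-0.113},{"rz":-0.113},{"rz":-0.113},{"rz":-0.113},{"dx":10,"dy":30},{"dx":20,"dy":30}]'

```text
invalid input
```

>>> play_rows --moves '[{"dx":28,"dy":28},{"dx":28,"dy":28},{"dx":28,"dy":28},{"dx":28,"dy":28},{"dx":28,"dy":28},{"dx":35,"dy":10},{"dx":38,"dy":5},{"dx":38,"dy":5},{"dx":38,"dy":5},{"dx":38,"dy":5},{"dx":38,"dy":5},{"dx":38,"dy":5}]'

```text
invalid input
```

>>> play_rows --moves '[{"dx":38,"dy":5},{"dx":38,"dy":5},{"dx":38,"dy":5},{"dx":38,"dy":5},{"dx":38,"dy":5},{"dx":38,"dy":5},{"dx":38},{"dx":38},{"dx":38},{"dx":20},{}]'

```text
invalid input
```

>>> play_rows --moves '[{"dx":0,"dy":0,"dz":0,"rx":0,"ry":0,"rz":-0.113,"gripper":1}]'

```text
time_s: 0.98
tcp_pos: [0.2768, -0.5881, 0.2225]
tcp_rot: [-3.023, -0.854, 0.0]
wrist_force: [-0.6, 0.6, -0.3]
grip_width: 1.002
```

>>> play_rows --moves '[{"dx":0,"dy":0,"dz":0,"rx":0,"ry":0,"rz":-0.113,"gripper":1},{"dx":0,"dy":0,"dz":0,"rx":0,"ry":0,"rz":-0.113,"gripper":1},{"dx":0,"dy":0,"dz":0,"rx":0,"ry":0,"rz":-0.113,"gripper":1},{"dx":0,"dy":0,"dz":0,"rx":0,"ry":0,"rz":-0.113,"gripper":1},{"dx":0,"dy":0,"dz":0,"rx":0,"ry":0,"rz":-0.113,"gripper":1},{"dx":0,"dy":0,"dz":0,"rx":0,"ry":0,"rz":-0.113,"gripper":1},{"dx":0,"dy":0,"dz":0,"rx":0,"ry":0,"rz":-0.113,"gripper":1},{"dx":0,"dy":0,"dz":0,"rx":0,"ry":0,"rz":-0.113,"gripper":1},{"dx":0,"dy":0,"dz":0,"rx":0,"ry":0,"rz":-0.113,"gripper":1},{"dx":10,"dy":20,"dz":0,"rx":0,"ry":0,"rz":0,"gripper":1},{"dx":20,"dy":28,"dz":0,"rx":0,"ry":0,"rz":0,"gripper":1}]'

```text
time_s: 1.9
tcp_pos: [0.3212, -0.5608, 0.2224]
tcp_rot: [-2.229, -2.213, 0.004]
wrist_force: [0.7, -0.4, -1.0]
grip_width: 1.003
```

>>> play_rows --moves '[{"dx":28,"dy":28,"dz":0,"rx":0,"ry":0,"rz":0,"gripper":1},{"dx":28,"dy":28,"dz":0,"rx":0,"ry":0,"rz":0,"gripper":1},{"dx":28,"dy":28,"dz":0,"rx":0,"ry":0,"rz":0,"gripper":1},{"dx":28,"dy":28,"dz":0,"rx":0,"ry":0,"rz":0,"gripper":1},{"dx":28,"dy":28,"dz":0,"rx":0,"ry":0,"rz":0,"gripper":1},{"dx":36,"dy":10,"dz":0,"rx":0,"ry":0,"rz":0,"gripper":1},{"dx":38,"dy":5,"dz":0,"rx":0,"ry":0,"rz":0,"gripper":1},{"dx":38,"dy":5,"dz":0,"rx":0,"ry":0,"rz":0,"gripper":1},{"dx":38,"dy":5,"dz":0,"rx":0,"ry":0,"rz":0,"gripper":1},{"dx":38,"dy":5,"dz":0,"rx":0,"ry":0,"rz":0,"gripper":1},{"dx":38,"dy":5,"dz":0,"rx":0,"ry":0,"rz":0,"gripper":1}]'

```text
time_s: 2.82
tcp_pos: [0.5001, -0.1906, 0.2228]
tcp_rot: [2.222, 2.22, -0.0]
wrist_force: [0.7, 0.1, -0.6]
grip_width: 1.001
```

>>> play_rows --moves '[{"dx":38,"dy":5,"dz":0,"rx":0,"ry":0,"rz":0,"gripper":1},{"dx":38,"dy":5,"dz":0,"rx":0,"ry":0,"rz":0,"gripper":1},{"dx":38,"dy":5,"dz":0,"rx":0,"ry":0,"rz":0,"gripper":1},{"dx":38,"dy":5,"dz":0,"rx":0,"ry":0,"rz":0,"gripper":1},{"dx":38,"dy":5,"dz":0,"rx":0,"ry":0,"rz":0,"gripper":1},{"dx":38,"dy":5,"dz":0,"rx":0,"ry":0,"rz":0,"gripper":1},{"dx":38,"dy":5,"dz":0,"rx":0,"ry":0,"rz":0,"gripper":1},{"dx":38,"dy":0,"dz":0,"rx":0,"ry":0,"rz":0,"gripper":1},{"dx":20,"dy":0,"dz":0,"rx":0,"ry":0,"rz":0,"gripper":1},{"dx":0,"dy":0,"dz":0,"rx":0,"ry":0,"rz":0,"gripper":1},{"dx":0,"dy":0,"dz":0,"rx":0,"ry":0,"rz":0,"gripper":1}]'

```text
time_s: 3.73
tcp_pos: [0.5352, 0.1329, 0.2226]
tcp_rot: [-2.219, -2.223, -0.0]
wrist_force: [0.2, -1.5, 0.4]
grip_width: 1.001
```

>>> play_rows --moves '[{"dx":32,"dy":5,"dz":0,"rx":0,"ry":0,"rz":0,"gripper":1},{"dx":32,"dy":5,"dz":0,"rx":0,"ry":0,"rz":0,"gripper":1},{"dx":30.5,"dy":0,"dz":20,"rx":0,"ry":0,"rz":0,"gripper":1},{"dx":0,"dy":0,"dz":35,"rx":0,"ry":0,"rz":0,"gripper":1},{"dx":0,"dy":0,"dz":35,"rx":0,"ry":0,"rz":0,"gripper":1},{"dx":0,"dy":0,"dz":30,"rx":0,"ry":0,"rz":0,"gripper":1},{"dx":0,"dy":0,"dz":15,"rx":0,"ry":0,"rz":0,"gripper":1},{"dx":0,"dy":0,"dz":0,"rx":0,"ry":0,"rz":0,"gripper":1},{"dx":0,"dy":0,"dz":0,"rx":0,"ry":0,"rz":0,"gripper":1}]'

```text
time_s: 4.48
tcp_pos: [0.5458, 0.2245, 0.0873]
tcp_rot: [-2.224, -2.218, 0.002]
wrist_force: [0.7, 0.5, -0.2]
grip_width: 1.001
```

>>> play_rows --moves '[{"dx":3,"dy":-1,"dz":10,"rx":0,"ry":0,"rz":0,"gripper":1},{"dx":0,"dy":0,"dz":20,"rx":0,"ry":0,"rz":0,"gripper":1},{"dx":0,"dy":0,"dz":20,"rx":0,"ry":0,"rz":0,"gripper":1},{"dx":0,"dy":0,"dz":15,"rx":0,"ry":0,"rz":0,"gripper":1},{"dx":0,"dy":0,"dz":7.5,"rx":0,"ry":0,"rz":0,"gripper":1},{"dx":0,"dy":0,"dz":0,"rx":0,"ry":0,"rz":0,"gripper":1},{"dx":0,"dy":0,"dz":0,"rx":0,"ry":0,"rz":0,"gripper":1},{"dx":0,"dy":0,"dz":0,"rx":0,"ry":0,"rz":0,"gripper":1}]'

```text
time_s: 5.15
tcp_pos: [0.5455, 0.2296, 0.0165]
tcp_rot: [2.222, 2.22, 0.003]
wrist_force: [0.4, 0.5, -0.1]
grip_width: 1.0
```

Run:
```python
from h import *
s=get_state();print(s["tcp_pos"],s["wrist_force"])
im,_=grab_frame("side");jm,_=grab_frame("top")
cv2.imwrite("pics/c1.png",np.hstack([cv2.resize(im[90:210,200:340],None,fx=2.8,fy=2.8),cv2.resize(jm[184:304,130:270],None,fx=2.8,fy=2.8)])[...,::-1])
```

```text
[0.54549339 0.22956629 0.01647904] [ 0.35800594  0.52990327 -0.12978463]
```

View pics/c1.png

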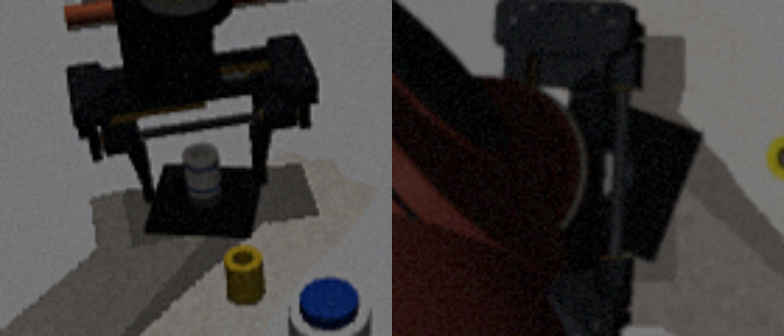

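>>> play_rows --force 25 --moves '[{"dx":-2,"dy":-0.7,"dz":1,"rx":0,"ry":0,"rz":0,"gripper":1},{"dx":0,"dy":0,"dz":0,"rx":0,"ry":0,"rz":0,"gripper":0},{"dx":0,"dy":0,"dz":0,"rx":0,"ry":0,"rz":0,"gripper":-0.2},{"dx":0,"dy":0,"dz":0,"rx":0,"ry":0,"rz":0,"gripper":-1},{"dx":0,"dy":0,"dz":0,"rx":0,"ry":0,"rz":0,"gripper":-1},{"dx":0,"dy":0,"dz":0,"rx":0,"ry":0,"rz":0,"gripper":-1},{"dx":0,"dy":0,"dz":0,"rx":0,"ry":0,"rz":0,"gripper":-1},{"dx":0,"dy":0,"dz":0,"rx":0,"ry":0,"rz":0,"gripper":-1},{"dx":0,"dy":0,"dz":0,"rx":0,"ry":0,"rz":0,"gripper":-1},{"dx":0,"dy":0,"dz":0,"rx":0,"ry":0,"rz":0,"gripper":-1},{"dx":0,"dy":0,"dz":0,"rx":0,"ry":0,"rz":0,"gripper":-1},{"dx":0,"dy":0,"dz":0,"rx":0,"ry":0,"rz":0,"gripper":-1}]'

```text
time_s: 6.25
tcp_pos: [0.5443, 0.2271, 0.0141]
tcp_rot: [2.223, 2.22, 0.001]
wrist_force: [2.0, 0.2, -0.9]
grip_width: 0.343
```

>>> play_rows --moves '[{"dx":0,"dy":0,"dz":-10,"rx":0,"ry":0,"rz":0,"gripper":-1},{"dx":0,"dy":0,"dz":-25,"rx":0,"ry":0,"rz":0,"gripper":-1},{"dx":0,"dy":0,"dz":-35,"rx":0,"ry":0,"rz":0,"gripper":-1},{"dx":0,"dy":0,"dz":-35,"rx":0,"ry":0,"rz":0,"gripper":-1},{"dx":0,"dy":0,"dz":-30,"rx":0,"ry":0,"rz":0,"gripper":-1},{"dx":-10,"dy":0,"dz":-11,"rx":0,"ry":0,"rz":0,"gripper":-1},{"dx":-25,"dy":-5,"dz":0,"rx":0,"ry":0,"rz":0,"gripper":-1},{"dx":-35,"dy":-7,"dz":0,"rx":0,"ry":0,"rz":0,"gripper":-1},{"dx":-35,"dy":-7,"dz":0,"rx":0,"ry":0,"rz":0,"gripper":-1},{"dx":-35,"dy":-7,"dz":0,"rx":0,"ry":0,"rz":0,"gripper":-1},{"dx":-35,"dy":-7,"dz":0,"rx":0,"ry":0,"rz":0,"gripper":-1}]'

```text
time_s: 7.17
tcp_pos: [0.5095, 0.0504, 0.16]
tcp_rot: [-2.222, -2.22, 0.001]
wrist_force: [0.7, -0.7, -1.6]
grip_width: 0.342
```

>>> play_rows --moves '[{"dx":-35,"dy":-7,"dz":0,"rx":0,"ry":0,"rz":0,"gripper":-1},{"dx":-35,"dy":-7,"dz":0,"rx":0,"ry":0,"rz":0,"gripper":-1},{"dx":-35,"dy":-7,"dz":0,"rx":0,"ry":0,"rz":0,"gripper":-1},{"dx":-35,"dy":-7,"dz":0,"rx":0,"ry":0,"rz":0,"gripper":-1},{"dx":-35,"dy":-7,"dz":0,"rx":0,"ry":0,"rz":0,"gripper":-1},{"dx":-35,"dy":-7,"dz":0,"rx":0,"ry":0,"rz":0,"gripper":-1},{"dx":-20,"dy":-4,"dz":0,"rx":0,"ry":0,"rz":0,"gripper":-1},{"dx":-10,"dy":-2,"dz":0,"rx":0,"ry":0,"rz":0,"gripper":-1},{"dx":0,"dy":0,"dz":0,"rx":0,"ry":0,"rz":0,"gripper":-1},{"dx":0,"dy":0,"dz":0,"rx":0,"ry":0,"rz":0,"gripper":-1},{"dx":0,"dy":0,"dz":0,"rx":0,"ry":0,"rz":0,"gripper":-1}]'

```text
time_s: 8.08
tcp_pos: [0.4629, -0.1858, 0.1601]
tcp_rot: [-2.22, -2.223, -0.001]
wrist_force: [-0.3, 0.2, -1.8]
grip_width: 0.343
```

>>> play_rows --moves '[{"dx":-3,"dy":0,"dz":15,"rx":0,"ry":0,"rz":0,"gripper":-1},{"dx":0,"dy":0,"dz":20,"rx":0,"ry":0,"rz":0,"gripper":-1},{"dx":0,"dy":0,"dz":15,"rx":0,"ry":0,"rz":0,"gripper":-1},{"dx":0,"dy":0,"dz":0,"rx":0,"ry":0,"rz":0,"gripper":-1},{"dx":0,"dy":0,"dz":0,"rx":0,"ry":0,"rz":0,"gripper":-1},{"dx":0,"dy":0,"dz":0,"rx":0,"ry":0,"rz":0,"gripper":-1}]'

```text
time_s: 8.58
tcp_pos: [0.4633, -0.1899, 0.111]
tcp_rot: [2.22, 2.222, 0.001]
wrist_force: [-0.2, -0.3, -1.4]
grip_width: 0.338
```

Run:
```python
from h import *
s=get_state();print(s["tcp_pos"],s["wrist_force"])
im,d=grab_frame("side");jm,e=grab_frame("top")
np.savez("pics/2.npz",im=im,d=d,jm=jm,e=e)
u,v=map(int,proj("side",[.4625,-.189,.08]));U,V=map(int,proj("top",[.4625,-.189,.1]));print(u,v,U,V)
for c,a,b in((im,u,v),(jm,U,V)): pass
cr=lambda c,a,b:cv2.resize(c[max(0,b-50):b+50,max(0,a-50):a+50],(400,400))
cv2.imwrite("pics/c2.png",np.hstack([cr(im,u,v),cr(jm,U,V)])[...,::-1])
```

```text
[ 0.46326964 -0.18990421  0.11101069] [-0.16724998 -0.2693374  -1.44579499]
259 302 453 303
```

View pics/c2.png

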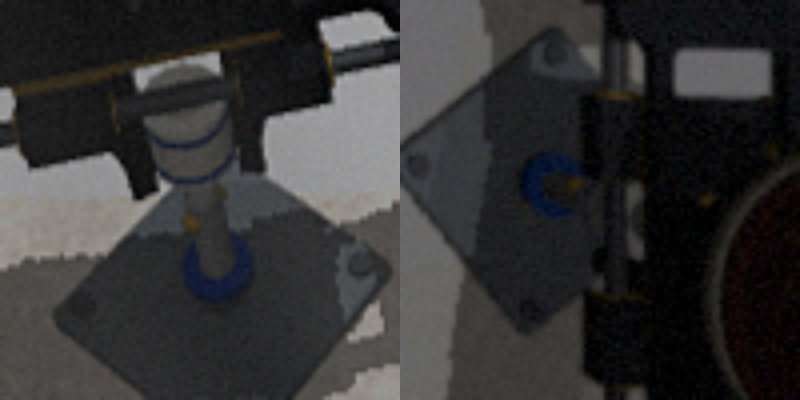

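The sleeve is held at about crop (190,135), directly above the rod at about crop (210,220). Both balls and the blue ring are visible in the side view. I'll measure the sleeve axis and rod axis in this same camera.

```bash
cat >> h.py <<'E'
from scipy.optimize import least_squares
def axis(P,r):
    return least_squares(lambda q:np.hypot(P[:,0]-q[0],P[:,1]-q[1])-r,P[:,:2].mean(0)+[0,r/2],loss='soft_l1',f_scale=.001).x
def rel(im,d,zt):
    C=cloud("side",d);i=im.astype(int);Z=C[...,2]
    near=(d>0)&(np.hypot(C[...,0]-.463,C[...,1]+.192)<.022)
    grey=(i.max(-1)-i.min(-1)<30)
    rod=near&grey&(Z>.045)&(Z<min(.085,zt-.006))&(np.hypot(C[...,0]-.463,C[...,1]+.192)<.012)
    sl=near&grey&(i.sum(-1)>150)&(Z>zt+.003)&(Z<zt+.034)
    for n,m,r in(("rod",rod,.007),("sleeve",sl,.015)):
        P=C[m];a=axis(P,r);print(n,m.sum(),a.round(4),"x range",np.percentile(P[:,0],[2,98]).round(4),"rms",np.sqrt(np.mean((np.hypot(*(P[:,:2]-a).T)-r)**2)).round(4),"z",Z[m].min().round(3),Z[m].max().round(3))
        for lo in np.arange(Z[m].min(),Z[m].max()-.009,.01):
            Q=P[(P[:,2]>=lo)&(P[:,2]<lo+.01)]
            if len(Q)>8: print("   ",lo.round(3),len(Q),axis(Q,r).round(4))
E
python3 - <<'E'
from h import *
z=np.load("pics/2.npz");rel(z["im"],z["d"],.112)
z=np.load("pics/side0.npz");rel(z["im"],z["d"],.112)
z=np.load("pics/2.npz")
# silhouette widths per row in the side view
im=z["im"].astype(int)
for v in(272,280,290,296,300,304):
    print(v,im[v,238:282].sum(-1).tolist())
E
```

```text
rod 126 [ 0.4633 -0.1885] x range [0.4562 0.4708] rms 0.0006 z 0.045 0.085
    0.045 29 [ 0.4632 -0.1885]
    0.055 30 [ 0.4632 -0.1884]
    0.065 28 [ 0.4633 -0.1885]
    0.075 39 [ 0.4633 -0.1884]
sleeve 191 [ 0.464  -0.1883] x range [0.4505 0.4772] rms 0.002 z 0.115 0.146
    0.115 46 [ 0.464  -0.1882]
    0.125 91 [ 0.4639 -0.1885]
    0.135 48 [ 0.4639 -0.1883]
rod 122 [ 0.4633 -0.1885] x range [0.4564 0.471 ] rms 0.0005 z 0.045 0.085
    0.045 31 [ 0.4631 -0.1886]
    0.055 30 [ 0.4632 -0.1884]
    0.065 25 [ 0.4632 -0.1886]
    0.075 36 [ 0.4635 -0.1885]h.py:13: RuntimeWarning: Mean of empty slice.
  return least_squares(lambda q:np.hypot(P[:,0]-q[0],P[:,1]-q[1])-r,P[:,:2].mean(0)+[0,r/2],loss='soft_l1',f_scale=.001).x
  ret = um.true_divide(
Traceback (most recent call last):
  File "h.py", line 21, in rel
    P=C[m];a=axis(P,r);print(n,m.sum(),a.round(4),"x range",np.percentile(P[:,0],[2,98]).round(4),"rms",np.sqrt(np.mean((np.hypot(*(P[:,:2]-a).T)-r)**2)).round(4),"z",Z[m].min().round(3),Z[m].max().round(3))
             ~~~~^^^^^
  File "h.py", line 13, in axis
    return least_squares(lambda q:np.hypot(P[:,0]-q[0],P[:,1]-q[1])-r,P[:,:2].mean(0)+[0,r/2],loss='soft_l1',f_scale=.001).x
           ~~~~~~~~~~~~~^^^^^^^^^^^^^^^^^^^^^^^^^^^^^^^^^^^^^^^^^^^^^^^^^^^^^^^^^^^^^^^^^^^^^^^^^^^^^^^^^^^^^^^^^^^^^^^^^^
ValueError: Initial guess is outside of provided bounds
```

>>> play_rows --moves '[{"dx":-0.2,"dy":-0.7,"dz":5,"rx":0,"ry":0,"rz":0,"gripper":-1},{"dx":0,"dy":0,"dz":5,"rx":0,"ry":0,"rz":0,"gripper":-1},{"dx":0,"dy":0,"dz":3,"rx":0,"ry":0,"rz":0,"gripper":-1},{"dx":0,"dy":0,"dz":3,"rx":0,"ry":0,"rz":0,"gripper":-1},{"dx":0,"dy":0,"dz":2,"rx":0,"ry":0,"rz":0,"gripper":-1},{"dx":0,"dy":0,"dz":2,"rx":0,"ry":0,"rz":0,"gripper":-1},{"dx":0,"dy":0,"dz":2,"rx":0,"ry":0,"rz":0,"gripper":-1},{"dx":0,"dy":0,"dz":0,"rx":0,"ry":0,"rz":0,"gripper":-1},{"dx":0,"dy":0,"dz":0,"rx":0,"ry":0,"rz":0,"gripper":-1}]'

```text
time_s: 9.43
tcp_pos: [0.4617, -0.191, 0.088]
tcp_rot: [-2.222, -2.22, -0.0]
wrist_force: [-0.7, -0.2, -0.4]
grip_width: 0.34
```

Run:
```python
from h import *
for k in range(3):
    im,d=grab_frame("side");s=get_state();print(s["tcp_pos"].round(4),s["wrist_force"].round(2))
    rel(im,d,.089)
```

```text
[ 0.4618 -0.1911  0.0881] [-1.07  0.39 -1.11]
rod 92 [ 0.4632 -0.1886] x range [0.4564 0.4699] rms 0.0007 z 0.045 0.078
    0.045 30 [ 0.4633 -0.1885]
    0.055 30 [ 0.4632 -0.1885]
    0.065 24 [ 0.4632 -0.1885]
sleeve 165 [ 0.4625 -0.1893] x range [0.4492 0.476 ] rms 0.0014 z 0.092 0.123
    0.092 39 [ 0.4627 -0.1894]
    0.102 76 [ 0.4624 -0.1893]
    0.112 45 [ 0.4625 -0.1892]
[ 0.4618 -0.191   0.0882] [-0.29 -0.7  -0.89]
rod 91 [ 0.4631 -0.1886] x range [0.4564 0.4699] rms 0.0007 z 0.045 0.078
    0.045 29 [ 0.4632 -0.1885]
    0.055 31 [ 0.4631 -0.1884]
    0.065 25 [ 0.4633 -0.1885]
sleeve 167 [ 0.4626 -0.1893] x range [0.4493 0.4763] rms 0.0013 z 0.092 0.123
    0.092 43 [ 0.4626 -0.1893]
    0.102 81 [ 0.4626 -0.1893]
    0.112 40 [ 0.4626 -0.1893]
[ 0.4618 -0.191   0.0882] [-0.22  0.79 -1.04]
rod 92 [ 0.463  -0.1885] x range [0.4564 0.4699] rms 0.0007 z 0.045 0.079
    0.045 30 [ 0.4632 -0.1883]
    0.055 29 [ 0.463  -0.1885]
    0.065 28 [ 0.4631 -0.1885]
sleeve 169 [ 0.4626 -0.1893] x range [0.4494 0.4757] rms 0.0014 z 0.092 0.123
    0.092 43 [ 0.4629 -0.1893]
    0.102 76 [ 0.4626 -0.1894]
    0.112 43 [ 0.4625 -0.1893]
```

>>> play_rows --moves '[{"dx":0.7,"dy":0.5,"dz":0,"rx":0,"ry":0,"rz":0,"gripper":-1},{"dx":0,"dy":0,"dz":2,"rx":0,"ry":0,"rz":0,"gripper":-1},{"dx":0,"dy":0,"dz":2,"rx":0,"ry":0,"rz":0,"gripper":-1},{"dx":0,"dy":0,"dz":2,"rx":0,"ry":0,"rz":0,"gripper":-1},{"dx":0,"dy":0,"dz":2,"rx":0,"ry":0,"rz":0,"gripper":-1},{"dx":0,"dy":0,"dz":0,"rx":0,"ry":0,"rz":0,"gripper":-1},{"dx":0,"dy":0,"dz":0,"rx":0,"ry":0,"rz":0,"gripper":-1}]'

```text
time_s: 10.17
tcp_pos: [0.4621, -0.1902, 0.0799]
tcp_rot: [-2.222, -2.22, 0.0]
wrist_force: [-0.2, -0.6, -0.0]
grip_width: 0.341
```

Run:
```python
from h import *
for k in range(2):
    im,d=grab_frame("side");s=get_state();print(s["tcp_pos"].round(4),s["wrist_force"].round(2))
    rel(im,d,.081)
```

```text
[ 0.4622 -0.1903  0.08  ] [ 0.05  0.13 -1.28]
rod 65 [ 0.4633 -0.1885] x range [0.4565 0.4697] rms 0.0005 z 0.045 0.067
    0.045 33 [ 0.4633 -0.1885]
    0.055 26 [ 0.4631 -0.1885]
sleeve 169 [ 0.463  -0.1886] x range [0.4498 0.4764] rms 0.0016 z 0.084 0.115
    0.084 39 [ 0.4631 -0.1885]
    0.094 77 [ 0.4631 -0.1885]
    0.104 41 [ 0.4629 -0.1885]
[ 0.4622 -0.1903  0.0801] [-0.09 -0.44 -1.06]
rod 66 [ 0.4633 -0.1886] x range [0.4569 0.4697] rms 0.0004 z 0.045 0.068
    0.045 34 [ 0.4632 -0.1885]
    0.055 25 [ 0.4633 -0.1885]
sleeve 167 [ 0.463  -0.1885] x range [0.4496 0.4761] rms 0.0017 z 0.084 0.115
    0.084 43 [ 0.4632 -0.1886]
    0.094 72 [ 0.463  -0.1884]
    0.104 40 [ 0.4631 -0.1886]
```

Aligned to within 0.3 mm. Now I'll feel downward in small steps.

>>> play_rows --moves '[{"dx":0,"dy":0,"dz":1,"rx":0,"ry":0,"rz":0,"gripper":-1},{"dx":0,"dy":0,"dz":1,"rx":0,"ry":0,"rz":0,"gripper":-1},{"dx":0,"dy":0,"dz":1,"rx":0,"ry":0,"rz":0,"gripper":-1},{"dx":0,"dy":0,"dz":1,"rx":0,"ry":0,"rz":0,"gripper":-1},{"dx":0,"dy":0,"dz":0,"rx":0,"ry":0,"rz":0,"gripper":-1}]'

```text
time_s: 10.68
tcp_pos: [0.4621, -0.1903, 0.0758]
tcp_rot: [-2.222, -2.22, 0.0]
wrist_force: [0.4, -0.2, -1.2]
grip_width: 0.343
```

>>> play_rows --moves '[{"dx":0,"dy":0,"dz":0.7,"rx":0,"ry":0,"rz":0,"gripper":-1},{"dx":0,"dy":0,"dz":0.7,"rx":0,"ry":0,"rz":0,"gripper":-1},{"dx":0,"dy":0,"dz":0,"rx":0,"ry":0,"rz":0,"gripper":-1}]'

```text
time_s: 10.93
tcp_pos: [0.4621, -0.1903, 0.0745]
tcp_rot: [-2.222, -2.22, 0.0]
wrist_force: [0.1, -0.8, -0.3]
grip_width: 0.338
```

>>> play_rows --moves '[{"dx":0,"dy":0,"dz":0.7,"rx":0,"ry":0,"rz":0,"gripper":-1},{"dx":0,"dy":0,"dz":0.7,"rx":0,"ry":0,"rz":0,"gripper":-1},{"dx":0,"dy":0,"dz":0,"rx":0,"ry":0,"rz":0,"gripper":-1}]'

```text
time_s: 11.18
tcp_pos: [0.4625, -0.1902, 0.0733]
tcp_rot: [2.222, 2.22, 0.0]
wrist_force: [0.9, 0.2, 0.0]
grip_width: 0.341
```

>>> play_rows --moves '[{"dx":0,"dy":0,"dz":0.5,"rx":0,"ry":0,"rz":0,"gripper":-1},{"dx":0,"dy":0,"dz":0.5,"rx":0,"ry":0,"rz":0,"gripper":-1},{"dx":0,"dy":0,"dz":0,"rx":0,"ry":0,"rz":0,"gripper":-1}]'

```text
time_s: 11.43
tcp_pos: [0.4626, -0.1904, 0.0728]
tcp_rot: [2.222, 2.22, 0.001]
wrist_force: [-1.0, 1.3, 5.3]
grip_width: 0.342
```

>>> play_rows --moves '[{"dx":0,"dy":0,"dz":0.5,"rx":0,"ry":0,"rz":0,"gripper":-1},{"dx":0,"dy":0,"dz":0,"rx":0,"ry":0,"rz":0,"gripper":-1},{"dx":0,"dy":0,"dz":0,"rx":0,"ry":0,"rz":0,"gripper":-1}]'

```text
time_s: 11.68
tcp_pos: [0.4628, -0.1904, 0.0725]
tcp_rot: [2.222, 2.22, 0.001]
wrist_force: [-0.2, 1.0, 6.3]
grip_width: 0.34
```

>>> play_rows --moves '[{"dx":0,"dy":0,"dz":0.5,"rx":0,"ry":0,"rz":0,"gripper":-1},{"dx":0,"dy":0,"dz":0,"rx":0,"ry":0,"rz":0,"gripper":-1},{"dx":0,"dy":0,"dz":0,"rx":0,"ry":0,"rz":0,"gripper":-1}]'

```text
time_s: 11.93
tcp_pos: [0.4628, -0.1905, 0.0719]
tcp_rot: [2.222, 2.219, 0.001]
wrist_force: [0.2, -0.0, 4.4]
grip_width: 0.338
```

>>> play_rows --moves '[{"dx":0,"dy":0,"dz":0.5,"rx":0,"ry":0,"rz":0,"gripper":-1},{"dx":0,"dy":0,"dz":0.5,"rx":0,"ry":0,"rz":0,"gripper":-1},{"dx":0,"dy":0,"dz":0,"rx":0,"ry":0,"rz":0,"gripper":-1}]'

```text
time_s: 12.18
tcp_pos: [0.4626, -0.1905, 0.0707]
tcp_rot: [2.222, 2.22, 0.0]
wrist_force: [0.3, 0.2, 2.6]
grip_width: 0.341
```

>>> play_rows --moves '[{"dx":0,"dy":0,"dz":0.5,"rx":0,"ry":0,"rz":0,"gripper":-1},{"dx":0,"dy":0,"dz":0.5,"rx":0,"ry":0,"rz":0,"gripper":-1},{"dx":0,"dy":0,"dz":0,"rx":0,"ry":0,"rz":0,"gripper":-1}]'

```text
time_s: 12.43
tcp_pos: [0.4621, -0.1903, 0.069]
tcp_rot: [-2.222, -2.22, 0.0]
wrist_force: [1.1, -0.6, -0.4]
grip_width: 0.34
```

>>> play_rows --moves '[{"dx":0,"dy":0,"dz":0.5,"rx":0,"ry":0,"rz":0,"gripper":-1},{"dx":0,"dy":0,"dz":0.5,"rx":0,"ry":0,"rz":0,"gripper":-1},{"dx":0,"dy":0,"dz":0,"rx":0,"ry":0,"rz":0,"gripper":-1}]'

```text
time_s: 12.68
tcp_pos: [0.462, -0.1903, 0.068]
tcp_rot: [-2.222, -2.22, 0.0]
wrist_force: [0.6, 0.9, -1.4]
grip_width: 0.339
```

>>> play_rows --moves '[{"dx":0,"dy":0,"dz":1.2,"rx":0,"ry":0,"rz":0,"gripper":-1},{"dx":0,"dy":0,"dz":1.2,"rx":0,"ry":0,"rz":0,"gripper":-1},{"dx":0,"dy":0,"dz":1.2,"rx":0,"ry":0,"rz":0,"gripper":-1},{"dx":0,"dy":0,"dz":1.2,"rx":0,"ry":0,"rz":0,"gripper":-1},{"dx":0,"dy":0,"dz":1.2,"rx":0,"ry":0,"rz":0,"gripper":-1},{"dx":0,"dy":0,"dz":1.2,"rx":0,"ry":0,"rz":0,"gripper":-1}]'

```text
time_s: 13.18
tcp_pos: [0.4622, -0.1903, 0.0609]
tcp_rot: [-2.223, -2.22, -0.0]
wrist_force: [-0.9, 0.0, 0.1]
grip_width: 0.341
```

>>> play_rows --moves '[{"dx":0,"dy":0,"dz":1.2,"rx":0,"ry":0,"rz":0,"gripper":-1},{"dx":0,"dy":0,"dz":1.2,"rx":0,"ry":0,"rz":0,"gripper":-1},{"dx":0,"dy":0,"dz":1.2,"rx":0,"ry":0,"rz":0,"gripper":-1},{"dx":0,"dy":0,"dz":1.2,"rx":0,"ry":0,"rz":0,"gripper":-1},{"dx":0,"dy":0,"dz":1.2,"rx":0,"ry":0,"rz":0,"gripper":-1},{"dx":0,"dy":0,"dz":1.2,"rx":0,"ry":0,"rz":0,"gripper":-1}]'

```text
time_s: 13.68
tcp_pos: [0.4622, -0.1903, 0.0537]
tcp_rot: [-2.222, -2.22, -0.0]
wrist_force: [0.3, 0.9, 1.8]
grip_width: 0.345
```

Run:
```python
from h import *
im,d=grab_frame("side");s=get_state();print(s["tcp_pos"].round(4),s["wrist_force"].round(2))
rel(im,d,s["tcp_pos"][2]+.001)
u,v=263,310
cv2.imwrite("pics/c3.png",cv2.resize(im[v-60:v+40,u-60:u+60],None,fx=5,fy=5)[...,::-1])
```

```text
[ 0.4621 -0.1903  0.0535] [-0.08 -0.62 -2.59]h.py:13: RuntimeWarning: Mean of empty slice.
  return least_squares(lambda q:np.hypot(P[:,0]-q[0],P[:,1]-q[1])-r,P[:,:2].mean(0)+[0,r/2],loss='soft_l1',f_scale=.001).x
  ret = um.true_divide(
Traceback (most recent call last):
  File "h.py", line 21, in rel
    P=C[m];a=axis(P,r);print(n,m.sum(),a.round(4),"x range",np.percentile(P[:,0],[2,98]).round(4),"rms",np.sqrt(np.mean((np.hypot(*(P[:,:2]-a).T)-r)**2)).round(4),"z",Z[m].min().round(3),Z[m].max().round(3))
             ~~~~^^^^^
  File "h.py", line 13, in axis
    return least_squares(lambda q:np.hypot(P[:,0]-q[0],P[:,1]-q[1])-r,P[:,:2].mean(0)+[0,r/2],loss='soft_l1',f_scale=.001).x
           ~~~~~~~~~~~~~^^^^^^^^^^^^^^^^^^^^^^^^^^^^^^^^^^^^^^^^^^^^^^^^^^^^^^^^^^^^^^^^^^^^^^^^^^^^^^^^^^^^^^^^^^^^^^^^^^
ValueError: Initial guess is outside of provided bounds
```

>>> play_rows --moves '[{"dx":0,"dy":0,"dz":1.2,"rx":0,"ry":0,"rz":0,"gripper":-1},{"dx":0,"dy":0,"dz":1.2,"rx":0,"ry":0,"rz":0,"gripper":-1},{"dx":0,"dy":0,"dz":1.2,"rx":0,"ry":0,"rz":0,"gripper":-1},{"dx":0,"dy":0,"dz":1.2,"rx":0,"ry":0,"rz":0,"gripper":-1},{"dx":0,"dy":0,"dz":1.2,"rx":0,"ry":0,"rz":0,"gripper":-1},{"dx":0,"dy":0,"dz":1.2,"rx":0,"ry":0,"rz":0,"gripper":-1}]'

```text
time_s: 14.23
tcp_pos: [0.4623, -0.1903, 0.0466]
tcp_rot: [2.223, 2.22, 0.0]
wrist_force: [-0.0, -0.1, 0.8]
grip_width: 0.338
```

>>> play_rows --moves '[{"dx":0,"dy":0,"dz":1,"rx":0,"ry":0,"rz":0,"gripper":-1},{"dx":0,"dy":0,"dz":1,"rx":0,"ry":0,"rz":0,"gripper":-1},{"dx":0,"dy":0,"dz":1,"rx":0,"ry":0,"rz":0,"gripper":-1},{"dx":0,"dy":0,"dz":1,"rx":0,"ry":0,"rz":0,"gripper":-1},{"dx":0,"dy":0,"dz":0,"rx":0,"ry":0,"rz":0,"gripper":-1}]'

```text
time_s: 14.65
tcp_pos: [0.462, -0.1903, 0.0423]
tcp_rot: [-2.222, -2.22, 0.0]
wrist_force: [0.1, 0.0, -2.2]
grip_width: 0.34
```

Run:
```python
from h import *
im,d=grab_frame("side");s=get_state();print(s["tcp_pos"].round(4),s["wrist_force"].round(2))
u,v=263,310
cv2.imwrite("pics/c3.png",cv2.resize(im[v-60:v+40,u-60:u+60],None,fx=5,fy=5)[...,::-1])
```

```text
[ 0.462  -0.1903  0.0423] [ 0.35 -0.13 -1.37]
```

View pics/c3.png

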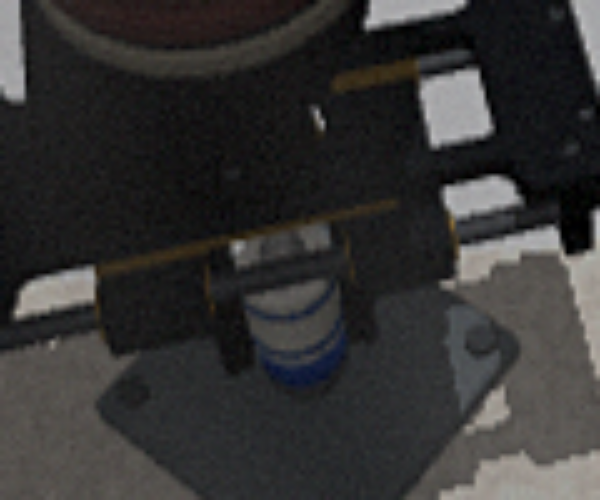

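The sleeve sits on the rod just above the blue ring, which shows at crop (300,370) under its lower edge. I'll continue gently from here.

>>> play_rows --moves '[{"dx":0,"dy":0,"dz":0.8,"rx":0,"ry":0,"rz":0,"gripper":-1},{"dx":0,"dy":0,"dz":0.8,"rx":0,"ry":0,"rz":0,"gripper":-1},{"dx":0,"dy":0,"dz":0.8,"rx":0,"ry":0,"rz":0,"gripper":-1},{"dx":0,"dy":0,"dz":0,"rx":0,"ry":0,"rz":0,"gripper":-1}]'

```text
time_s: 15.03
tcp_pos: [0.4621, -0.1903, 0.0401]
tcp_rot: [-2.222, -2.22, 0.0]
wrist_force: [0.1, 0.2, -0.9]
grip_width: 0.341
```

>>> play_rows --moves '[{"dx":0,"dy":0,"dz":0.8,"rx":0,"ry":0,"rz":0,"gripper":-1},{"dx":0,"dy":0,"dz":0.8,"rx":0,"ry":0,"rz":0,"gripper":-1},{"dx":0,"dy":0,"dz":0.8,"rx":0,"ry":0,"rz":0,"gripper":-1},{"dx":0,"dy":0,"dz":0,"rx":0,"ry":0,"rz":0,"gripper":-1}]'

```text
time_s: 15.37
tcp_pos: [0.4619, -0.1903, 0.0375]
tcp_rot: [-2.222, -2.22, 0.0]
wrist_force: [1.1, -0.5, -3.7]
grip_width: 0.342
```

>>> play_rows --moves '[{"dx":0,"dy":0,"dz":0.5,"rx":0,"ry":0,"rz":0,"gripper":-1},{"dx":0,"dy":0,"dz":0.5,"rx":0,"ry":0,"rz":0,"gripper":-1},{"dx":0,"dy":0,"dz":0,"rx":0,"ry":0,"rz":0,"gripper":-1}]'

```text
time_s: 15.62
tcp_pos: [0.4619, -0.1903, 0.0365]
tcp_rot: [-2.222, -2.22, 0.0]
wrist_force: [1.9, -0.3, -5.9]
grip_width: 0.344
```

>>> play_rows --moves '[{"dx":0,"dy":0,"dz":0.5,"rx":0,"ry":0,"rz":0,"gripper":-1},{"dx":0,"dy":0,"dz":0.5,"rx":0,"ry":0,"rz":0,"gripper":-1},{"dx":0,"dy":0,"dz":0,"rx":0,"ry":0,"rz":0,"gripper":-1}]'

```text
time_s: 15.87
tcp_pos: [0.4621, -0.1901, 0.0355]
tcp_rot: [-2.222, -2.22, -0.0]
wrist_force: [0.3, -0.3, -7.7]
grip_width: 0.343
```

The balls are pushing the sleeve down over its top edge, so it is about to click. Continuing.

>>> play_rows --moves '[{"dx":0,"dy":0,"dz":0.5,"rx":0,"ry":0,"rz":0,"gripper":-1},{"dx":0,"dy":0,"dz":0.5,"rx":0,"ry":0,"rz":0,"gripper":-1},{"dx":0,"dy":0,"dz":0,"rx":0,"ry":0,"rz":0,"gripper":-1}]'

```text
time_s: 16.12
tcp_pos: [0.4623, -0.1903, 0.0349]
tcp_rot: [2.223, 2.22, 0.0]
wrist_force: [-0.3, 0.7, -2.4]
grip_width: 0.343
```

>>> play_rows --moves '[{"dx":0,"dy":0,"dz":0.5,"rx":0,"ry":0,"rz":0,"gripper":-1},{"dx":0,"dy":0,"dz":0.5,"rx":0,"ry":0,"rz":0,"gripper":-1},{"dx":0,"dy":0,"dz":0,"rx":0,"ry":0,"rz":0,"gripper":-1}]'

```text
time_s: 16.37
tcp_pos: [0.4624, -0.1905, 0.034]
tcp_rot: [2.222, 2.22, 0.0]
wrist_force: [-0.1, -0.5, -1.1]
grip_width: 0.339
```

Run:
```python
from h import *
for k in range(4):
    im,d=grab_frame("side");s=get_state();print(s["tcp_pos"].round(4),s["wrist_force"].round(2))
```

```text
[ 0.4624 -0.1905  0.034 ] [-0.25 -0.05 -0.35]
[ 0.4624 -0.1905  0.034 ] [ 0.35 -0.03 -1.36]
[ 0.4623 -0.1905  0.034 ] [-0.08 -0.81 -1.25]
[ 0.4623 -0.1904  0.034 ] [ 0.85 -0.14 -0.88]
```

>>> play_rows --moves '[{"dx":0,"dy":0,"dz":0.5,"rx":0,"ry":0,"rz":0,"gripper":-1},{"dx":0,"dy":0,"dz":0.5,"rx":0,"ry":0,"rz":0,"gripper":-1},{"dx":0,"dy":0,"dz":0,"rx":0,"ry":0,"rz":0,"gripper":-1},{"dx":0,"dy":0,"dz":0,"rx":0,"ry":0,"rz":0,"gripper":-1}]'

```text
time_s: 16.9
tcp_pos: [0.4622, -0.1903, 0.0328]
tcp_rot: [-2.222, -2.22, 0.0]
wrist_force: [-0.2, -0.6, -1.5]
grip_width: 0.344
```

>>> play_rows --moves '[{"dx":0,"dy":0,"dz":0.4,"rx":0,"ry":0,"rz":0,"gripper":-1},{"dx":0,"dy":0,"dz":0.4,"rx":0,"ry":0,"rz":0,"gripper":-1},{"dx":0,"dy":0,"dz":0,"rx":0,"ry":0,"rz":0,"gripper":-1},{"dx":0,"dy":0,"dz":0,"rx":0,"ry":0,"rz":0,"gripper":-1}]'

```text
time_s: 17.23
tcp_pos: [0.4622, -0.1903, 0.032]
tcp_rot: [-2.222, -2.22, -0.0]
wrist_force: [-0.2, -0.1, -1.3]
grip_width: 0.339
```

Run:
```python
from h import *
for k in range(4):
    im,d=grab_frame("side");s=get_state();print(s["tcp_pos"].round(4),s["wrist_force"].round(2))
```

```text
[ 0.4622 -0.1903  0.0321] [ 0.49  0.19 -1.06]
[ 0.4622 -0.1903  0.0321] [-0.29  0.55 -0.72]
[ 0.4622 -0.1903  0.0321] [ 0.07  0.51 -0.81]
[ 0.4623 -0.1903  0.0321] [-0.16  0.26 -0.61]
```

The click is confirmed, as the sleeve is force-free over about 2 mm. Now the tug upwards.

>>> play_rows --moves '[{"dx":0,"dy":0,"dz":-0.5,"rx":0,"ry":0,"rz":0,"gripper":-1},{"dx":0,"dy":0,"dz":-0.5,"rx":0,"ry":0,"rz":0,"gripper":-1},{"dx":0,"dy":0,"dz":-0.5,"rx":0,"ry":0,"rz":0,"gripper":-1},{"dx":0,"dy":0,"dz":0,"rx":0,"ry":0,"rz":0,"gripper":-1}]'

```text
time_s: 17.77
tcp_pos: [0.4623, -0.1904, 0.0337]
tcp_rot: [2.223, 2.22, 0.0]
wrist_force: [0.7, -0.6, -1.5]
grip_width: 0.337
```

>>> play_rows --moves '[{"dx":0,"dy":0,"dz":-0.4,"rx":0,"ry":0,"rz":0,"gripper":-1},{"dx":0,"dy":0,"dz":0,"rx":0,"ry":0,"rz":0,"gripper":-1},{"dx":0,"dy":0,"dz":0,"rx":0,"ry":0,"rz":0,"gripper":-1}]'

```text
time_s: 18.02
tcp_pos: [0.4622, -0.1903, 0.034]
tcp_rot: [2.223, 2.22, 0.0]
wrist_force: [0.4, -0.5, -1.7]
grip_width: 0.339
```

Run:
```python
from h import *
for k in range(4):
    im,d=grab_frame("side");s=get_state();print(s["tcp_pos"].round(4),s["wrist_force"].round(2))
```

```text
[ 0.4622 -0.1903  0.034 ] [-0.29  0.49 -1.81]
[ 0.4622 -0.1903  0.034 ] [-0.42  0.25 -1.1 ]
[ 0.4622 -0.1903  0.0339] [-0.5   0.71 -0.99]
[ 0.4622 -0.1903  0.0339] [ 0.13  0.31 -0.42]
```

>>> play_rows --moves '[{"dx":0,"dy":0,"dz":-0.3,"rx":0,"ry":0,"rz":0,"gripper":-1},{"dx":0,"dy":0,"dz":0,"rx":0,"ry":0,"rz":0,"gripper":-1},{"dx":0,"dy":0,"dz":0,"rx":0,"ry":0,"rz":0,"gripper":-1}]'

```text
time_s: 18.47
tcp_pos: [0.4622, -0.1903, 0.0343]
tcp_rot: [-2.222, -2.22, -0.0]
wrist_force: [-0.8, 0.3, -0.8]
grip_width: 0.341
```

```bash
cat > f.py <<'E'
from h import *
F=[]
for k in range(4):
    grab_frame("side");s=get_state();F.append(s["wrist_force"][2])
print(s["tcp_pos"].round(4),np.round(F,2),np.mean(F).round(2))
E
python3 f.py
```

```text
[ 0.4622 -0.1903  0.0342] [-1.54 -0.38 -1.91 -1.7 ] -1.38
```

>>> play_rows --moves '[{"dx":0,"dy":0,"dz":-0.3,"rx":0,"ry":0,"rz":0,"gripper":-1},{"dx":0,"dy":0,"dz":0,"rx":0,"ry":0,"rz":0,"gripper":-1}]'

```text
time_s: 18.83
tcp_pos: [0.4622, -0.1903, 0.0345]
tcp_rot: [-2.222, -2.22, -0.0]
wrist_force: [-0.0, 0.9, -1.3]
grip_width: 0.341
```

```bash
python3 f.py
```

```text
[ 0.4622 -0.1903  0.0345] [-1.58 -2.05 -1.46 -2.08] -1.79
```

>>> play_rows --moves '[{"dx":0,"dy":0,"dz":-0.3,"rx":0,"ry":0,"rz":0,"gripper":-1},{"dx":0,"dy":0,"dz":0,"rx":0,"ry":0,"rz":0,"gripper":-1}]'

```text
time_s: 19.2
tcp_pos: [0.4621, -0.1902, 0.0348]
tcp_rot: [-2.222, -2.22, 0.0]
wrist_force: [0.5, 0.4, -2.6]
grip_width: 0.344
```

```bash
python3 f.py
```

```text
[ 0.4622 -0.1902  0.0348] [-2.61 -1.63 -2.95 -2.21] -2.35
```

>>> play_rows --moves '[{"dx":0,"dy":0,"dz":-0.3,"rx":0,"ry":0,"rz":0,"gripper":-1},{"dx":0,"dy":0,"dz":0,"rx":0,"ry":0,"rz":0,"gripper":-1}]'

```text
time_s: 19.57
tcp_pos: [0.4621, -0.1902, 0.035]
tcp_rot: [-2.222, -2.22, -0.0]
wrist_force: [1.1, 0.6, -4.8]
grip_width: 0.339
```

```bash
python3 f.py
```

```text
[ 0.4621 -0.1902  0.0351] [-3.8  -3.44 -4.04 -4.15] -3.86
```

>>> play_rows --moves '[{"dx":0,"dy":0,"dz":-0.2,"rx":0,"ry":0,"rz":0,"gripper":-1},{"dx":0,"dy":0,"dz":0,"rx":0,"ry":0,"rz":0,"gripper":-1}]'

```text
time_s: 19.93
tcp_pos: [0.4621, -0.1902, 0.0352]
tcp_rot: [-2.222, -2.22, 0.0]
wrist_force: [0.5, -0.6, -5.2]
grip_width: 0.342
```

```bash
python3 f.py
```

```text
[ 0.4621 -0.1902  0.0353] [-5.51 -5.56 -5.83 -5.51] -5.6
```

The balls held a tug of about 4.5 N. Now I'll lower it onto the ring.

>>> play_rows --moves '[{"dx":0,"dy":0,"dz":0.6,"rx":0,"ry":0,"rz":0,"gripper":-1},{"dx":0,"dy":0,"dz":0.6,"rx":0,"ry":0,"rz":0,"gripper":-1},{"dx":0,"dy":0,"dz":0.6,"rx":0,"ry":0,"rz":0,"gripper":-1},{"dx":0,"dy":0,"dz":0.6,"rx":0,"ry":0,"rz":0,"gripper":-1},{"dx":0,"dy":0,"dz":0.6,"rx":0,"ry":0,"rz":0,"gripper":-1},{"dx":0,"dy":0,"dz":0.4,"rx":0,"ry":0,"rz":0,"gripper":-1},{"dx":0,"dy":0,"dz":0,"rx":0,"ry":0,"rz":0,"gripper":-1}]'

```text
time_s: 20.72
tcp_pos: [0.4622, -0.1903, 0.0319]
tcp_rot: [-2.223, -2.22, 0.0]
wrist_force: [0.1, 0.4, -0.1]
grip_width: 0.344
```

```bash
python3 f.py
```

```text
[ 0.4623 -0.1903  0.032 ] [-0.9  -0.95 -0.34 -0.5 ] -0.67
```

>>> play_rows --moves '[{"dx":0,"dy":0,"dz":0.3,"rx":0,"ry":0,"rz":0,"gripper":-1},{"dx":0,"dy":0,"dz":0,"rx":0,"ry":0,"rz":0,"gripper":-1}]'

```text
time_s: 21.08
tcp_pos: [0.4622, -0.1903, 0.0316]
tcp_rot: [-2.223, -2.22, -0.0]
wrist_force: [-0.4, -0.3, -1.2]
grip_width: 0.341
```

```bash
python3 f.py
```

```text
[ 0.4622 -0.1903  0.0317] [-1.14 -0.71  0.65 -0.59] -0.45
```

>>> play_rows --moves '[{"dx":0,"dy":0,"dz":0.3,"rx":0,"ry":0,"rz":0,"gripper":-1},{"dx":0,"dy":0,"dz":0,"rx":0,"ry":0,"rz":0,"gripper":-1}]'

```text
time_s: 21.45
tcp_pos: [0.4622, -0.1903, 0.0313]
tcp_rot: [-2.223, -2.22, -0.0]
wrist_force: [-0.3, 0.7, -0.9]
grip_width: 0.344
```

```bash
python3 f.py
```

```text
[ 0.4622 -0.1903  0.0314] [-2.79 -0.74 -0.27 -0.51] -1.08
```

>>> play_rows --moves '[{"dx":0,"dy":0,"dz":0.2,"rx":0,"ry":0,"rz":0,"gripper":-1},{"dx":0,"dy":0,"dz":0,"rx":0,"ry":0,"rz":0,"gripper":-1}]'

```text
time_s: 21.82
tcp_pos: [0.4622, -0.1903, 0.0311]
tcp_rot: [-2.223, -2.22, 0.0]
wrist_force: [-0.5, -0.6, 0.0]
grip_width: 0.337
```

```bash
python3 f.py
```

```text
[ 0.4622 -0.1903  0.0311] [-1.63 -0.82 -0.16 -0.21] -0.71
```

>>> play_rows --moves '[{"dx":0,"dy":0,"dz":0.3,"rx":0,"ry":0,"rz":0,"gripper":-1},{"dx":0,"dy":0,"dz":0,"rx":0,"ry":0,"rz":0,"gripper":-1}]'

```text
time_s: 22.18
tcp_pos: [0.4623, -0.1903, 0.0309]
tcp_rot: [2.223, 2.22, 0.0]
wrist_force: [-0.7, 0.4, 1.4]
grip_width: 0.341
```

```bash
python3 f.py
```

```text
[ 0.4623 -0.1903  0.0309] [1.52 0.57 2.08 2.11] 1.57
```

>>> play_rows --moves '[{"dx":0,"dy":0,"dz":0.3,"rx":0,"ry":0,"rz":0,"gripper":-1},{"dx":0,"dy":0,"dz":0,"rx":0,"ry":0,"rz":0,"gripper":-1}]'

```text
time_s: 22.55
tcp_pos: [0.4623, -0.1903, 0.0307]
tcp_rot: [2.223, 2.22, 0.0]
wrist_force: [-1.6, -0.3, 4.2]
grip_width: 0.339
```

```bash
python3 f.py
```

```text
[ 0.4623 -0.1903  0.0307] [3.86 4.41 4.72 3.62] 4.15
```

The ring is felt at about 5 N. I'll ease off, then release and retreat upward.

>>> play_rows --moves '[{"dx":0,"dy":0,"dz":-0.3,"rx":0,"ry":0,"rz":0,"gripper":-1},{"dx":0,"dy":0,"dz":0,"rx":0,"ry":0,"rz":0,"gripper":-1},{"dx":0,"dy":0,"dz":0,"rx":0,"ry":0,"rz":0,"gripper":0.3},{"dx":0,"dy":0,"dz":0,"rx":0,"ry":0,"rz":0,"gripper":0.3},{"dx":0,"dy":0,"dz":0,"rx":0,"ry":0,"rz":0,"gripper":0.3},{"dx":0,"dy":0,"dz":0,"rx":0,"ry":0,"rz":0,"gripper":0.3},{"dx":0,"dy":0,"dz":0,"rx":0,"ry":0,"rz":0,"gripper":0.3},{"dx":0,"dy":0,"dz":0,"rx":0,"ry":0,"rz":0,"gripper":0.3}]'

```text
time_s: 23.42
tcp_pos: [0.4622, -0.1903, 0.0308]
tcp_rot: [-2.222, -2.22, 0.0]
wrist_force: [-0.2, 0.6, 0.3]
grip_width: 0.632
```

>>> play_rows --moves '[{"dx":0,"dy":0,"dz":-5,"rx":0,"ry":0,"rz":0,"gripper":0.3},{"dx":0,"dy":0,"dz":-15,"rx":0,"ry":0,"rz":0,"gripper":0.3},{"dx":0,"dy":0,"dz":-25,"rx":0,"ry":0,"rz":0,"gripper":0.3},{"dx":0,"dy":0,"dz":-25,"rx":0,"ry":0,"rz":0,"gripper":0.3},{"dx":0,"dy":0,"dz":-25,"rx":0,"ry":0,"rz":0,"gripper":0.3},{"dx":0,"dy":0,"dz":-15,"rx":0,"ry":0,"rz":0,"gripper":0.3},{"dx":0,"dy":0,"dz":0,"rx":0,"ry":0,"rz":0,"gripper":0.3},{"dx":0,"dy":0,"dz":0,"rx":0,"ry":0,"rz":0,"gripper":0.3}]'

```text
time_s: 24.08
tcp_pos: [0.4627, -0.1906, 0.1418]
tcp_rot: [2.221, 2.219, 0.001]
wrist_force: [-0.5, 0.1, -0.7]
grip_width: 0.649
```

Run:
```python
from h import *
im,d=grab_frame("side");C=cloud("side",d)
m=(d>0)&(np.hypot(C[...,0]-.463,C[...,1]+.189)<.018)&(C[...,2]>.036)&(C[...,2]<.066);P=C[m]
m2=(d>0)&(np.hypot(C[...,0]-.463,C[...,1]+.189)<.018)&(C[...,2]<.08)
print("sleeve axis",axis(P,.015).round(4),"z hist",np.histogram(C[m2][:,2],np.arange(.03,.085,.004))[0])
cv2.imwrite("pics/c4.png",cv2.resize(im[250:350,205:325],None,fx=5,fy=5)[...,::-1])
```

```text
sleeve axis [ 0.463  -0.1886] z hist [  8  22  24  29  19  27  29  13  35 110  72  15  12]
```

View pics/c4.png

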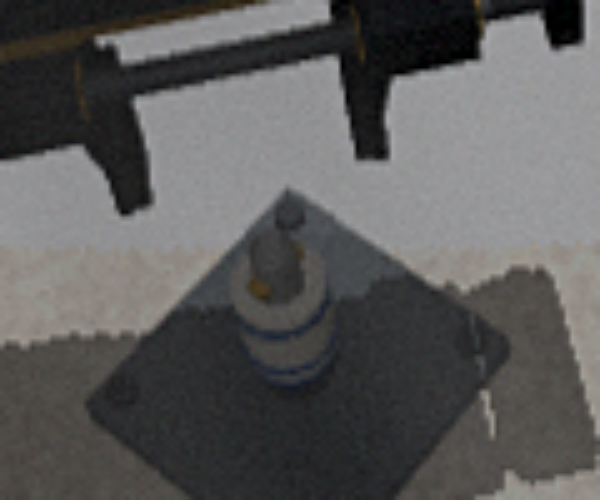

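The sleeve stands on the ring at about crop (285,310). Both brass balls are sprung out above its top at (258,288) and (300,255), and the gripper is clear.

```bash
python3 -c "
from workcell import *
print(hand_in())"
```

```text
the job is handed in; nothing more can be done
None
```

The white sleeve is on the filter stand's rod, captive between the spring balls and the blue ring, and the job is handed in. `hand_in` gives no verdict, so the checks below are my own.

- **Insertion:** I lined the sleeve up with the rod to about 0.3 mm in the side camera. The balls took up to about 7 N of push. They then pushed the sleeve down over its top edge and clicked, leaving it free over about 2 mm.
- **Tug:** The balls held an upward pull of about 4.5 N.
- **Seating:** I felt the ring at about 5 N (limit 15 N), eased off, released the sleeve and lifted the gripper clear.
- **Last look:** The side camera shows the sleeve upright, on the rod axis to within 0.3 mm, with its top at about 69 mm. Both balls are out above it.
- **Other objects:** I did not re-measure the wrench, cartridge, jar or yellow look-alike afterwards. The arm passed above them and I felt no contact.
- **Not clean:** The first move calls were refused because each row needs all its fields, which moved nothing. One centring script also failed late in the descent because the rod was hidden, so I relied on force readings from there.

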